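Lock the bayonet cap onto the specimen mould

ROBOT

A 6-joint arm with a two-finger parallel gripper is mounted at the origin on the work surface. World frame = base frame: x ahead of the robot, y to its left, z up, the work surface at z = 0. Lengths are in mm, angles in rad, forces in N, time in s.
With the tool pointing down it reaches from about 375 to 925 mm from the base axis. Payload 5.7 kg.
Tool frame: the origin (TCP) lies on the centre line of the jaws, within the pads' length; the fingertips stand ctrl.tcp_to_tips ahead of it and the grasp point (between the pads) lies 6 mm ahead of it (ctrl.tcp_to_tips is the distance from the TCP to the fingertips, in mm); z points along the fingers, y is the line along which they close (so a half turn about z gives the same grasp; the last joint's range is limited). The gripper opens to 88 mm and grips with 3 to 60 N. Pads are 20 mm wide; open, the fingers measure 115 mm over their backs; the gripper's body (75 mm by 178 mm) begins 61 mm behind the grasp point.
Start: joints at [-1.255, 0.359, 1.51, -0, 1.272, -0.115], TCP at [250.54, -545.152, 215.323] pointing down, gripper open.
Joint ranges: [-2.97, 2.97], [-1.01, 2.36], [0.21, 2.38], [-0.96, 4.11], [0.2, 2.71], [-2.98, 2.98]. Speed limits (rad/s): [2.39, 2.39, 3.14, 3.14, 3.14, 3.14].

INTERFACE

Orientations are given as a unit quaternion [w, x, y, z].
In Python, from plant import ctrl gives the robot as it stands. The module is installed in compiled form; this text tells all that it offers.
- The arm moves only by the tool send_rows, never from a script. Its argument "deltas" is a list that holds one entry, the list of rows, each a list of 6 numbers: the shift along the tool's x, y, z in cm, then the turn, a rotation vector about the tool's x, y, z in rad. A call has exactly 10 rows; each row is the pose to reach, as a shift and turn from the pose commanded when the call began, along the tool's axes at that moment; what a row does not reach only later rows make up. A row lasts 1/12 s, in which the tool goes at most 41.7 mm and 7.16 degrees, less where a joint would pass 70% of its speed; a pose out of reach is approached as far as the arm can. A call with a gripper value outside its range is refused whole. "jaw" is the finger opening in cm, from 0 to 8.78, set as the call begins (left out, the last holds). The fingers move at their own pace and stop on an object; "force" is the grip in N (left out, the last holds). Time passes only in rows, so rows that repeat a pose let the fingers close, or fill a call up. It gives the time, the measured TCP pose, the force, the opening and the grip force at its end, in the units of the state.
- ctrl.state(): the state, without advancing time (a new reading comes with each control period).
- ctrl.read_camera(name): name is "scene" or "side" or "wrist"; returns the picture (420x560x3 uint8, red, green, blue); there is no depth.
- ctrl.camera_params(name): a dict with "fx", "fy", "cx", "cy" (pixels), "D" ([k1, k2, p1, p2, k3] as OpenCV has them; the pictures are not rectified), "view" (4x4, takes a point from world to camera coordinates); the wrist camera has in their place "hand_eye" (4x4, takes a point from camera to tool coordinates, whose origin is the TCP and whose axes are the flange's). Camera axes: x right, y down, z forward; pixel columns grow to the right and rows downward; lengths in mm; the calibration is good to about 2 mm. A picture is of the moment at which its call begins: read the wrist's pose just before it. camera_params takes no time and is no camera call.
- ctrl.sign_off(): hands the job in; it is judged then, once.
The state is a dict: "time_s": time; "qpos": joint angles; "qd": joint speeds; "tau": joint torques, N m; "tool_pos": TCP position; "tool_rot": TCP orientation; "wrist_force": force on the tool from outside, world axes, zero at the start; "torque": the same for the moment, N m; "gripper_width": finger opening in mm; "gripper_force": force on a finger pad.
Only numpy, scipy, OpenCV 4.12 (cv2) and the standard library are available. Lean on these libraries where they do the work, as an engineer would, in place of code of your own. Each camera call takes 0.05 s, during which the arm holds its last target. There are 200 camera calls.

TASK

Close the specimen mould with its loose bayonet cap: set the cap's two lugs into the slots of the mould's collar (you will have to feel for them), push the cap down against the spring, turn it clockwise seen from above to the stop, then let it rise fully home into its notches and let go. Do it gently, without forcing the cap against the mould, and leave the other things on the bench where they are.

Things in the scene. Friction and masses are not known exactly. Their poses are not given: they have to be found in the camera images.
- cap: Loose steel bayonet cap, about 250 g, 74 mm tall, standing upright on the bench. Origin: centre of its underside; z up its axis; x along the grip bar and through the two lugs. Its round boss is 48 mm in diameter up to z = 32 mm, with a 3 mm chamfer at the foot. The cap works the same after a half turn.
- cap_bar (a point): Centre of the cap's black upright grip bar, on the cap's axis, 57 mm above the cap's origin. The bar is 60 mm long (cap x), 14 mm thick (cap y) and 34 mm tall, z = 40 to 74 mm above the cap's origin, standing on the flange.
- cap_lugs (a point): Point on the cap's axis at the lugs' mid-height, 15 mm above its origin. Two opposite lugs, at cap +x and -x, each 12 mm wide (along y), reach out to 31 mm from the axis, z = 12 to 18 mm above the cap's origin.
- cap_flange (a point): Centre of the underside of the cap's flange, 32 mm above its origin. The flange is a dark disc 72 mm in diameter, 8 mm thick.
- mould: Fixed specimen mould: square grey base plate 120 x 120 x 12 mm with an upright round steel barrel 84 mm in diameter, open at the top, 100 mm tall. Origin: centre of the plate's underside; z up. 'Cap height' below: the cap's origin above this origin. Over 45 N between cap and mould (all contacts summed, spring included) is forcing it; a push of 20 N is always enough.
- mould_rim (a point): Centre of the mouth, 100 mm up. Bore 51 mm in diameter. The top 26 mm is a collar with two opposite entry slots for the lugs, 15 mm wide, open to the top, out to 33 mm from the axis. They lie roughly along the mould's x axis, but the collar is fixed up to 14 degrees off to either side and this is not measured. Wrongly turned, the lugs rest on the rim (cap height 88 mm).
- mould_ram (a point): Centre of the top of the sprung ram in the bore when free, 82 mm up. With its lugs in the slots the cap goes down from 88 mm to cap height 82 mm freely, then meets the ram: about 5 N at first, 0.8 N more per mm. Pushed down to cap height 68 mm (about 16 N) the flange strikes the rim, and any more push is against solid metal.
- mould_ridge (a point): Point on the axis at the underside of the ridge between slots and notches, 89.5 mm up. The lugs pass under it when the cap height is below 71.5 mm (about 14 N push). Held down between 71.5 and 68 mm the cap turns clockwise seen from above, 50 degrees from the slots to the notches; a solid stop is about 4 degrees further. The other way is blocked.
- mould_notch (a point): Point on the axis at the roof of the notches, 94 mm up. When let up at the notches, the spring lifts the cap by 4.5 mm or more to cap height 76 mm, where its lugs meet the roof: locked, pressed up with about 10 N.
- mount_a: Small loose specimen mount, black disc 32 mm in diameter and 18 mm tall. Origin: centre of underside. To be left alone.
- mount_b: Large loose specimen mount, black disc 40 mm in diameter and 18 mm tall. Origin: centre of underside. To be left alone.
- jar: Loose white jar with black lid, 60 mm in diameter, 85 mm tall. Origin: centre of underside. To be left alone.
- brush: Loose brush 170 mm long lying on the bench along its x axis. To be left alone.
Things that resemble listed ones, but are neither listed nor needed, are in the scene too. Leave any purple look-alike of the cap alone.

How it is judged:
By the outcome, as a careful person would: the job done as asked, in the order asked, and still so for the second after the job is handed in, with the robot touching nothing.
It also fails if it takes over 72 s, if anything falls off the work surface, if the arm or the gripper's body presses on something with over 40 N, if the wrist force passes 120 N, or if a joint passes its speed limit or range.

## Working session

There is one attempt and no reset: what is moved stays moved. The work goes in short steps, Python scripts to look and compute and a tool call to move; the robot and the scene stay as the last step left them, time stands still between calls to the robot, and variables do not carry over. Pictures are saved under pics/ and viewed, at most 10 in all, crops included, and the job is handed in when it is done.

Besides the shell and the picture viewer there is one more tool, called after "Call:" as name(argument=value, ...), one argument or row to a line, values as JSON. send_rows: Moves the arm, as the interface text tells. Its arguments: {"type":"object","properties":{"deltas":{"type":"array"},"jaw":{"type":"number"},"force":{"type":"number"}},"required":["deltas"]}

```bash
mkdir -p pics; cat > h.py <<'E'
import numpy as np,cv2
from plant import ctrl
from scipy.spatial.transform import Rotation as R
def save(n,f): cv2.imwrite('pics/'+f,ctrl.read_camera(n)[:,:,::-1])
def T(name):
    p=ctrl.camera_params(name)
    K=np.array([[p['fx'],0,p['cx']],[0,p['fy'],p['cy']],[0,0,1]]);D=np.array(p['D'],float)
    if 'view' in p: V=np.array(p['view'])
    else:
        s=ctrl.state();q=s['tool_rot'];M=np.eye(4);M[:3,:3]=R.from_quat([q[1],q[2],q[3],q[0]]).as_matrix();M[:3,3]=s['tool_pos']
        V=np.linalg.inv(M@np.array(p['hand_eye']))
    return K,D,V
def ray(uv,c):
    K,D,V=c
    n=cv2.undistortPoints(np.array([[uv]],float),K,D)[0,0]
    d=V[:3,:3].T@np.array([n[0],n[1],1]);o=-V[:3,:3].T@V[:3,3];return o,d
def atz(uv,z,c):
    o,d=ray(uv,c);return o+d*(z-o[2])/d[2]
def proj(P,c):
    K,D,V=c
    return cv2.projectPoints(np.array(P,float).reshape(-1,1,3),cv2.Rodrigues(V[:3,:3])[0],V[:3,3],K,D)[0][:,0]
E
python3 - <<'E'
from h import *
a=ctrl.read_camera('scene');b=ctrl.read_camera('side')
cv2.imwrite('pics/a.png',a[:,:,::-1]);cv2.imwrite('pics/b.png',b[:,:,::-1])
print(ctrl.tcp_to_tips);s=ctrl.state();print(s)
for n in('scene','side'):K,D,V=T(n);print(K[0,0],(-V[:3,:3].T@V[:3,3]).round(),V[2,:3])
print(ctrl.camera_params('wrist'))
E
```

```text
25.0
{'time_s': 0.1, 'qpos': array([-1.25510846e+00,  3.59437552e-01,  1.51134350e+00,  1.95856391e-05,
        1.27248910e+00, -1.15085431e-01]), 'qd': array([ 0.00013611, -0.00035674, -0.00168925, -0.00021593, -0.00047295,
        0.00117853]), 'tau': array([ 8.32779297e-04, -5.16357923e+01, -2.71407473e+01,  6.77729188e-02,
        2.77022127e-02, -5.30771911e-05]), 'tool_pos': array([ 250.35035488, -544.56564658,  214.58359042]), 'tool_rot': array([-8.35472693e-04,  9.76894104e-01,  2.13722266e-01, -7.46759045e-05]), 'wrist_force': array([-0.37110041,  1.25121775, -1.44658364]), 'torque': array([-0.0140486 , -0.00577669,  0.04692296]), 'gripper_force': 0.0, 'gripper_width': 88.0774503996651}
500.0119092185449 [ 944.  552. 1064.] [-0.2934605  -0.41765372 -0.85991064]
472.37078840061844 [ 371. -641.  593.] [ 0.25798828  0.77617987 -0.57531457]
{'fx': 334.223989010753, 'fy': 334.223989010753, 'cx': 278.74889296388017, 'cy': 212.05016895901326, 'D': array([-0.0568214,  0.       ,  0.       ,  0.       ,  0.       ]), 'hand_eye': array([[ 7.80890741e-05, -9.58744447e-01, -2.84269376e-01,
         7.78426288e+01],
       [ 9.99999863e-01,  2.22262541e-04, -4.74915432e-04,
        -6.36611104e-01],
       [ 5.18504968e-04, -2.84269300e-01,  9.58744333e-01,
        -1.69458583e+02],
       [ 0.00000000e+00,  0.00000000e+00,  0.00000000e+00,
         1.00000000e+00]])}
```

View pics/a.png

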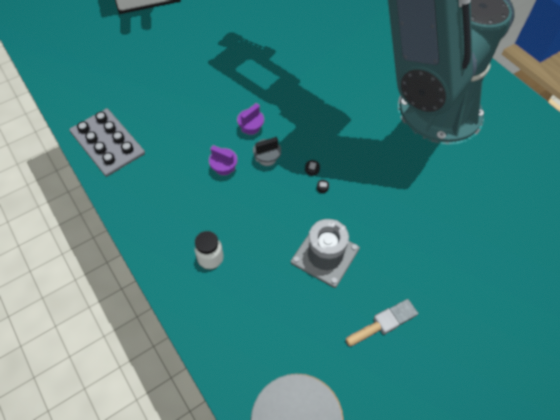

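View pics/b.png

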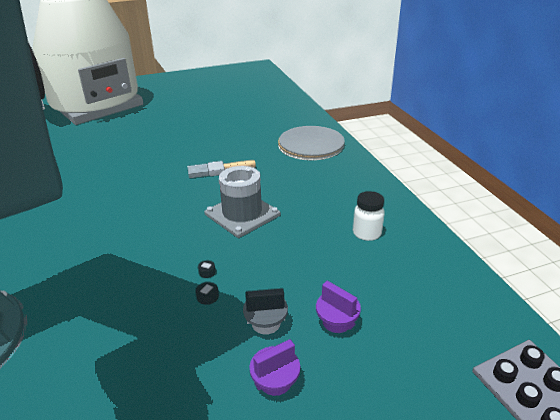

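The candidates are the black-bar cap at scene (267,152) / side (266,308), and two purple look-alikes at scene (251,120) and (223,160), side (275,367) and (338,307). The one with the steel body and black bar fits. The mould is at scene (327,245) / side (240,200). I'll confirm in an enlarged crop.

```bash
python3 - <<'E'
from h import *
a=cv2.imread('pics/a.png');b=cv2.imread('pics/b.png')
def cr(i,u,v): return cv2.resize(i[v:v+60,u:u+80],None,fx=5,fy=5,interpolation=cv2.INTER_CUBIC)
cv2.imwrite('pics/c.png',np.vstack([np.hstack([cr(a,227,122),cr(b,226,277)]),np.hstack([cr(a,288,216),cr(b,200,160)])]))
A=T('scene');B=T('side')
print('cap bar top',atz((267,144),74,A),atz((265,294),74,B))
print('mould rim',atz((328,238),100,A),atz((240,175),100,B))
E
```

```text
cap bar top [ 515.34289122 -120.43327632   74.        ] [ 510.28189919 -135.01955143   74.        ]
mould rim [559.77258772 189.62347993 100.        ] [557.12006362 186.26454658 100.        ]
```

View pics/c.png

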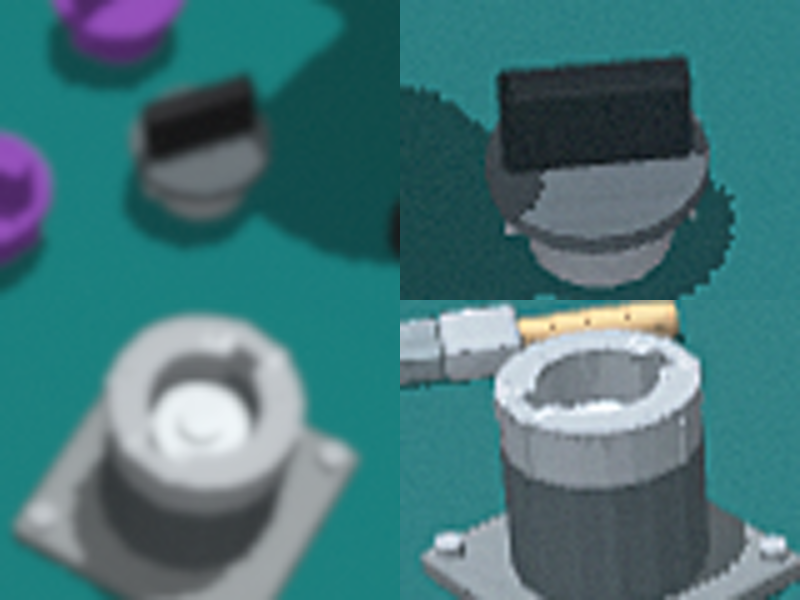

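The crop confirms it: black bar and steel body, with top-face ends at scene about (256,145) and (277.5,139), side about (246,293) and (283.5,290). In the side view the mould slots show at about (226,180) and (253,171).

```bash
python3 - <<'E'
from h import *
A=T('scene');B=T('side')
def sc(x,y):return atz((227+x/5,122+y/5),74,A)
def sd(x,y):return atz((226+(x-400)/5,277+y/5),74,B)
for f,ps in((sc,[(143,107),(250,76),(252,95),(147,128)]),(sd,[(498,72),(686,58),(690,73),(503,86)])):
    P=np.array([f(*p) for p in ps]);d=P[1]+P[2]-P[0]-P[3];print(P.mean(0),np.linalg.norm(d)/2,np.degrees(np.arctan2(d[1],d[0])))
# mould rim centre: outer ellipse extremes left/right/top/bottom
def f1(x,y):return atz((288+x/5,216+(y-300)/5),100,A)
def f2(x,y):return atz((200+(x-400)/5,160+(y-300)/5),100,B)
for f,ps in((f1,[(105,400),(303,402),(205,315),(200,488)]),(f2,[(496,385),(702,382),(600,330),(598,434)])):
    P=np.array([f(*p) for p in ps]);print(P.mean(0).round(1),P.round(1).tolist())
s=[f2(530,402),f2(665,355)];d=s[1]-s[0];print('slots',s,np.degrees(np.arctan2(d[1],d[0])))
# plate bolts side: left (448,543) right(773,547)
p=[atz((200+(x-400)/5,160+(y-300)/5),14,B) for x,y in((448,543),(773,547))];print(p)
p=[atz((288+x/5,216+(y-300)/5),12,A) for x,y in((15,525),(357,460))];print(p)
s=ctrl.state();q=s['tool_rot'];print(R.from_quat([q[1],q[2],q[3],q[0]]).as_matrix().round(3))
E
```

```text
[ 513.03843505 -125.54646649   74.        ] 57.21802869660413 167.33168604264236
[ 511.77955129 -129.63681927   74.        ] 58.427308476152476 -13.756288030195407
[555.7 186.6 100. ] [[591.4, 162.4, 100.0], [519.8, 211.7, 100.0], [528.9, 152.4, 100.0], [582.7, 220.0, 100.0]]
[555.3 181.1 100. ] [[514.8, 193.4, 100.0], [595.1, 166.2, 100.0], [566.8, 223.0, 100.0], [544.5, 141.7, 100.0]]
slots [array([524.8153428 , 175.21011168, 100.        ]), array([586.94875783, 192.80700961, 100.        ])] 15.812732164899208
[array([490.1558283 , 213.53764067,  14.        ]), array([622.45349368, 162.02795132,  14.        ])]
[array([632.6152514 , 156.90619717,  12.        ]), array([479.12617528, 219.45104558,  12.        ])]
[[ 0.909  0.418 -0.001]
 [ 0.418 -0.909  0.002]
 [ 0.    -0.002 -1.   ]]
```

Call:
send_rows(
  deltas=[
    [[1,-0.65,0,0,0,0],[3,-2,0.1,0,0,0],[6,-4,0.3,0,0,0],[9.5,-6.2,0.5,0,0,0],[13,-8.5,0.7,0,0,0],[16,-10.5,0.9,0,0,0],[19,-12.5,1.1,0,0,0],[22,-14.4,1.3,0,0,0],[24,-15.7,1.4,0,0,0],[25,-16.4,1.5,0,0,0]],
  ],
  jaw=4.5,
  force=30,
)

```text
time_s: 0.93
tool_pos: [410.1, -288.1, 200.1]
tool_rot: [-0.001, 0.977, 0.215, 0.0]
wrist_force: [-0.1, -0.5, 0.5]
gripper_width: 45.2
gripper_force: 0.0
```

Call:
send_rows(
  deltas=[
    [[1,-0.65,0,0,0,0.03],[3,-2,0.1,0,0,0.1],[5.5,-3.5,0.3,0,0,0.2],[8,-5.2,0.5,0,0,0.3],[10.5,-6.8,0.7,0,0,0.4],[13,-8.4,0.9,0,0,0.5],[15,-9.7,1,0,0,0.58],[16,-10.4,1,0,0,0.64],[16.3,-10.6,1,0,0,0.66],[16.3,-10.6,1,0,0,0.66]],
  ],
)

```text
time_s: 1.77
tool_pos: [513.3, -126.4, 190.1]
tool_rot: [-0.0, 0.993, -0.114, -0.0]
wrist_force: [-0.1, -0.6, -0.1]
gripper_width: 45.2
gripper_force: 0.0
```

```bash
python3 - <<'E'
from h import *
s=ctrl.state();c=T('wrist');save('wrist','w1.png');print(s['tool_pos'],s['tool_rot'],s['wrist_force'],s['time_s'],s['qpos'])
i=cv2.imread('pics/w1.png')
pts=[]
import math
y=math.radians(-13.2)
for a,b in((30,7),(30,-7),(-30,-7),(-30,7)):pts.append([512.5+a*math.cos(y)-b*math.sin(y),-127.5+a*math.sin(y)+b*math.cos(y),74])
print(proj(pts,c))
for p in proj(pts,c): cv2.circle(i,tuple(int(x) for x in p),2,(0,0,255),-1)
cv2.imwrite('pics/w1b.png',cv2.resize(i,(800,600)))
E
```

```text
[ 513.31537669 -126.44926948  190.1493512 ] [-6.27280253e-05  9.93492541e-01 -1.13897072e-01 -1.52096474e-04] [-0.06019028 -0.63840792 -0.10818413] 1.7667 [-3.72262980e-01  2.82623781e-01  1.69484643e+00  4.75207767e-05
  1.16444858e+00  1.42680411e+00]
[[272.65120451 171.09682938]
 [288.91404829 171.13566511]
 [288.20573879 236.50214802]
 [272.84749661 236.46669299]]
```

View pics/w1b.png

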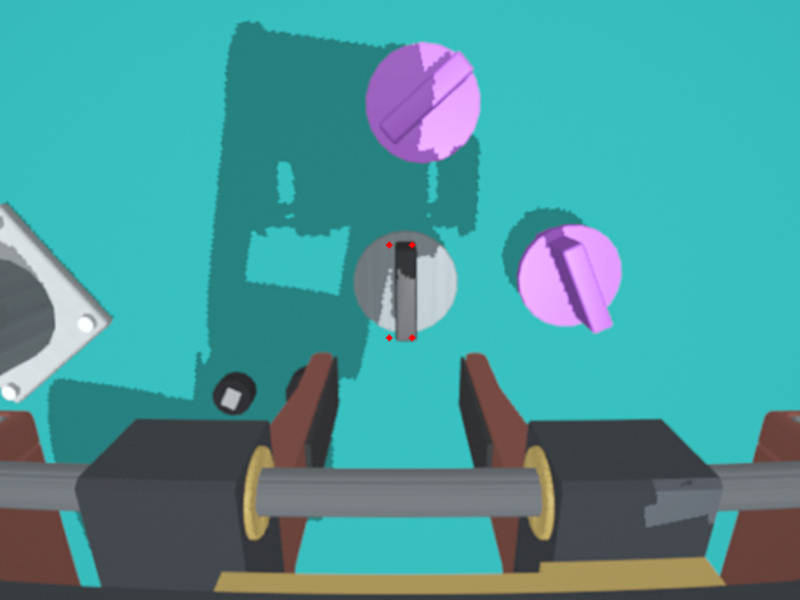

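The cap (bar top at about (406,291) in the 800-wide view) is 3–4 mm along +tool y from the earlier estimate, and its yaw already matches. The purple ones are about 100 mm away. Descending.

Call:
send_rows(
  deltas=[
    [[0,0.2,0.5,0,0,0],[-0.05,0.45,1.8,0,0,0],[-0.05,0.45,3.5,0,0,0],[-0.05,0.45,5.2,0,0,0],[-0.05,0.45,7,0,0,0],[-0.05,0.45,8.8,0,0,0],[-0.05,0.45,10.3,0,0,0],[-0.05,0.45,11.4,0,0,0],[-0.05,0.45,12,0,0,0],[-0.05,0.45,12,0,0,0]],
  ],
)

```text
time_s: 2.65
tool_pos: [510.1, -131.9, 69.0]
tool_rot: [-0.0, 0.993, -0.115, -0.001]
wrist_force: [0.2, 1.6, -0.2]
gripper_width: 45.1
gripper_force: 0.0
```

Call:
send_rows(
  deltas=[
    [[0,0,0,0,0,0],[0,0,0,0,0,0],[0,0,0,0,0,0],[0,0,0,0,0,0],[0,0,0,0,0,0],[0,0,0,0,0,0],[0,0,0,0,0,0],[0,0,0,0,0,0],[0,0,0,0,0,0],[0,0,0,0,0,0]],
  ],
  jaw=0.8,
  force=40,
)

```text
time_s: 3.48
tool_pos: [511.5, -131.6, 70.3]
tool_rot: [-0.0, 0.993, -0.114, -0.0]
wrist_force: [-0.3, -0.5, 0.1]
gripper_width: 8.0
gripper_force: 0.0
```

```bash
python3 - <<'E'
from h import *
b=ctrl.read_camera('side')[:,:,::-1];w=ctrl.read_camera('wrist')[:,:,::-1]
cv2.imwrite('pics/d.png',np.hstack([cv2.resize(b[220:420,180:380],(400,400)),cv2.resize(w[:, 70:490],(400,400))]))
print(ctrl.state()['gripper_width'])
E
```

```text
8.473955475191117
```

View pics/d.png

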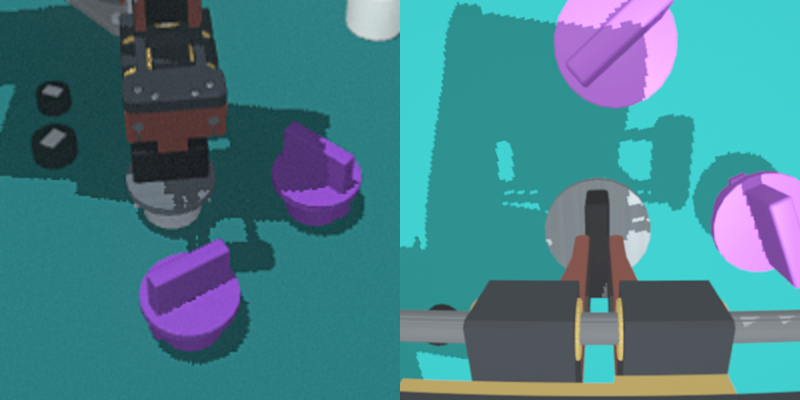

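The bar seems to be between the fingers, but the reading of 8 mm disagrees. I'll check by projecting the expected tip points.

```bash
python3 - <<'E'
from h import *
s=ctrl.state();q=s['tool_rot'];M=R.from_quat([q[1],q[2],q[3],q[0]]).as_matrix();print(s['tool_pos'],s['gripper_width'],s['gripper_force'])
b=ctrl.read_camera('side')[:,:,::-1];w=ctrl.read_camera('wrist')[:,:,::-1]
B=T('side');W=T('wrist')
P=[s['tool_pos']+M@np.array([x,y,25.]) for x in(-10,10) for y in(-4,4)]
cap=[[511.75+a*.974+.227*b_,-130.7-.227*a+.974*b_,z] for a in(-30,30) for b_ in(-7,7) for z in (74,)]
def cr(i,u,v,w_,h,c):
    k=400/w_;o=cv2.resize(i[v:v+h,u:u+w_],(400,int(h*k)),interpolation=cv2.INTER_CUBIC)
    for Q,col in((P,(0,0,255)),(cap,(0,255,255))):
        for p in proj(Q,c): cv2.circle(o,(int((p[0]-u+.5)*k),int((p[1]-v+.5)*k)),2,col,-1)
    return o
cv2.imwrite('pics/e.png',np.hstack([cr(b,225,250,80,80,B),cr(w,210,170,140,140,W)]))
E
```

```text
[ 511.53339209 -131.5954604    70.3312977 ] 8.473955475191117 0.0
```

View pics/e.png

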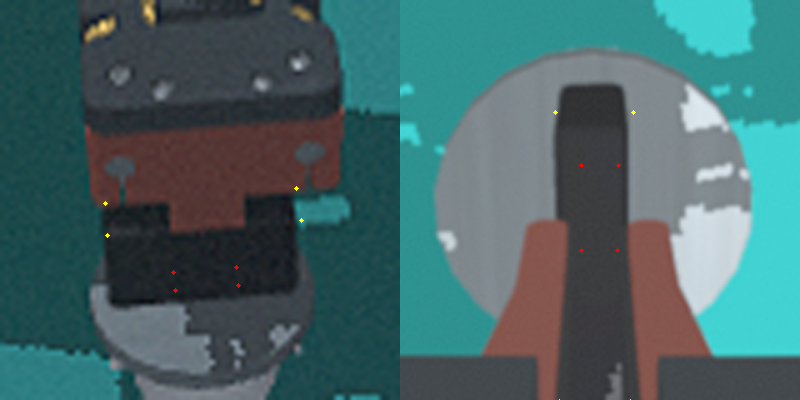

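The evidence: in both wrist pictures the tips' inner edges sit at v≈248, and the 45 mm opening spanned 87 px. That puts the real tips about 8 mm behind the reported TCP, not 25 mm ahead. So the jaws closed just above the bar. I'll open and go down about 28 mm, slowly.

Call:
send_rows(
  deltas=[
    [[0,0,0,0,0,0],[0,0,0,0,0,0],[0,0,0,0,0,0],[0,0,0,0,0,0],[0,0,0,0,0,0],[0,0,0,0,0,0],[0,0,0,0,0,0],[0,0,0.3,0,0,0],[0,0,0.7,0,0,0],[0,0,1,0,0,0]],
  ],
  jaw=4.5,
)

```text
time_s: 4.52
tool_pos: [511.4, -131.6, 59.9]
tool_rot: [-0.0, 0.993, -0.114, -0.0]
wrist_force: [-0.7, -0.7, -0.5]
gripper_width: 45.0
gripper_force: 0.0
```

Call:
send_rows(
  deltas=[
    [[0,0,0.2,0,0,0],[0,0,0.4,0,0,0],[0,0,0.6,0,0,0],[0,0,0.8,0,0,0],[0,0,1,0,0,0],[0,0,1.2,0,0,0],[0,0,1.4,0,0,0],[0,0,1.6,0,0,0],[0,0,1.7,0,0,0],[0,0,1.7,0,0,0]],
  ],
)

```text
time_s: 5.35
tool_pos: [511.3, -131.6, 43.1]
tool_rot: [-0.0, 0.993, -0.114, -0.0]
wrist_force: [-0.2, -0.8, -0.8]
gripper_width: 45.1
gripper_force: 0.0
```

```bash
python3 - <<'E'
from h import *
s=ctrl.state();print(s['tool_pos'],s['gripper_width'],s['wrist_force'])
b=ctrl.read_camera('side')[:,:,::-1];w=ctrl.read_camera('wrist')[:,:,::-1]
cr=lambda i,u,v,n:cv2.resize(i[v:v+n,u:u+n],(400,400),interpolation=cv2.INTER_CUBIC)
cv2.imwrite('pics/f.png',np.hstack([cr(b,225,250,80),cr(w,210,170,140)]))
E
```

```text
[ 511.34747159 -131.56140585   43.09026563] 45.118055161883284 [-0.18233392 -0.83627733 -0.79204971]
```

View pics/f.png

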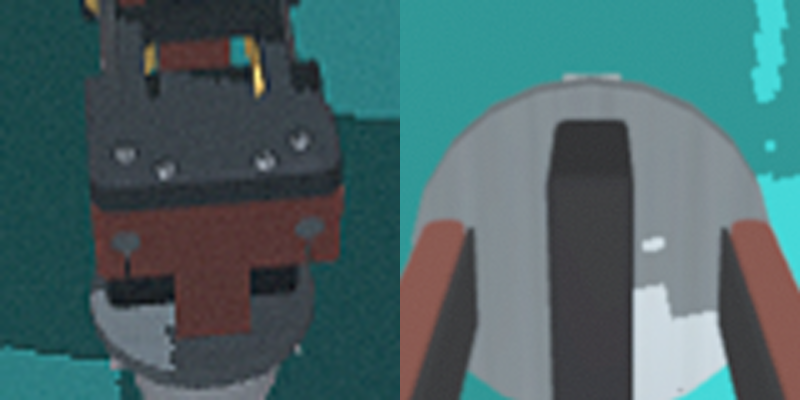

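The fingers now straddle the bar without touching it; bar centre is u≈590 and jaw centre ≈597, so about 1.3 mm in -y. Going 3 mm lower and gripping.

Call:
send_rows(
  deltas=[
    [[0,-0.1,0.1,0,0,0],[0,-0.13,0.3,0,0,0],[0,-0.13,0.3,0,0,0],[0,-0.13,0.3,0,0,0],[0,-0.13,0.3,0,0,0],[0,-0.13,0.3,0,0,0],[0,-0.13,0.3,0,0,0],[0,-0.13,0.3,0,0,0],[0,-0.13,0.3,0,0,0],[0,-0.13,0.3,0,0,0]],
  ],
  jaw=0.8,
  force=40,
)

```text
time_s: 6.28
tool_pos: [511.8, -130.3, 40.3]
tool_rot: [-0.0, 0.993, -0.114, -0.0]
wrist_force: [0.2, 0.2, -1.2]
gripper_width: 13.9
gripper_force: 40.0
```

Call:
send_rows(
  deltas=[
    [[0,0,0,0,0,0],[0,0,0,0,0,0],[0,0,-0.2,0,0,0],[0,0,-1,0,0,0],[0,0,-2.5,0,0,0],[0,0,-5,0,0,0],[0,0,-8,0,0,0],[0,0,-11,0,0,0],[0,0,-13,0,0,0],[0,0,-14,0,0,0]],
  ],
)

```text
time_s: 7.12
tool_pos: [513.4, -130.9, 184.0]
tool_rot: [0.001, 0.993, -0.114, 0.002]
wrist_force: [1.2, -0.6, -2.0]
gripper_width: 14.2
gripper_force: 40.0
```

Gripped (13.9 mm, 40 N) and lifted. Next I'll view the mould from beside it, with the tool yaw at about the slot angle (16°).

Call:
send_rows(
  deltas=[
    [[-0.5,-1,0,0,0,-0.02],[-1.5,-3,0,0,0,-0.07],[-3,-6.2,0,0,0,-0.13],[-4.7,-9.8,0,0,0,-0.2],[-6.5,-13.5,0,0,0,-0.27],[-8.3,-17.2,0,0,0,-0.34],[-10,-20.8,0,0,0,-0.41],[-11.5,-23.8,0,0,0,-0.46],[-12.4,-25.7,0,0,0,-0.5],[-12.7,-26.3,0,0,0,-0.51]],
  ],
)

```text
time_s: 7.95
tool_pos: [444.8, 157.8, 178.8]
tool_rot: [-0.001, 0.99, 0.143, -0.002]
wrist_force: [0.9, -0.4, -1.6]
gripper_width: 13.6
gripper_force: 40.0
```

Call:
send_rows(
  deltas=[
    [[0,0,0,0,0,0],[0,0,0,0,0,0],[0,0,0,0,0,0],[0,0,0,0,0,0],[0,0,0,0,0,0],[0,0,0,0,0,0],[0,0,0,0,0,0],[0,0,0,0,0,0],[0,0,0,0,0,0],[0,0,0,0,0,0]],
  ],
)

```text
time_s: 8.78
tool_pos: [447.9, 154.5, 180.4]
tool_rot: [-0.0, 0.99, 0.14, 0.0]
wrist_force: [1.6, 0.9, -2.0]
gripper_width: 13.8
gripper_force: 40.0
```

```bash
python3 - <<'E'
from h import *
s=ctrl.state();c=T('wrist');w=ctrl.read_camera('wrist')[:,:,::-1];print(s['tool_pos'],s['tool_rot'],s['wrist_force'])
np.save('w2pose.npy',np.array(c[2]))
cv2.imwrite('pics/w2raw.png',w)
print(proj([[555.5,184,100]],c))
cv2.imwrite('pics/w2.png',cv2.resize(w,(800,600),interpolation=cv2.INTER_CUBIC))
E
```

```text
[447.94773045 154.53273231 180.42177461] [-3.88304051e-05  9.90172691e-01  1.39850062e-01  2.95144714e-05] [ 1.56032433  0.88923046 -1.95015838]
[[281.9069238   63.49057276]]
```

View pics/w2.png

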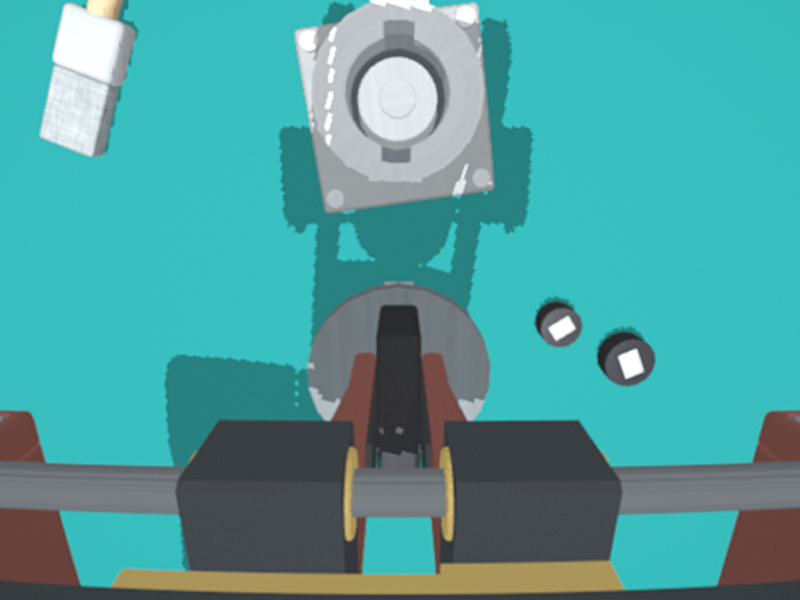

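The mould is at (398,95) with slots near (400,32) and (396,154). I'll enlarge that region once.

```bash
python3 - <<'E'
import cv2
w=cv2.imread('pics/w2raw.png')
cv2.imwrite('pics/w2c.png',cv2.resize(w[0:150,200:360],(640,600),interpolation=cv2.INTER_CUBIC))
E
```

```text
(no output)
```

View pics/w2c.png

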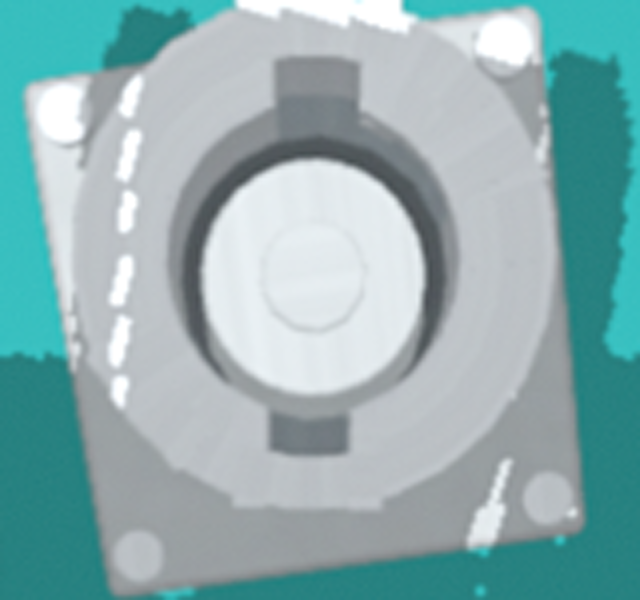

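```bash
python3 - <<'E'
from h import *
s=ctrl.state();c=T('wrist');q=s['tool_rot'];M=R.from_quat([q[1],q[2],q[3],q[0]]).as_matrix()
g=lambda x,y,z=100:atz((200+(x+.5)/4-.5,(y+.5)/4-.5),z,c)
tool=lambda P:(M.T@(np.array(P)-s['tool_pos'])).round(2)
f=(g(275,58)+g(360,58))/2;n=(g(268,452)+g(348,455))/2
d=f-n;print('slots',tool(f),tool(n),np.linalg.norm(d),tool((f+n)/2),(f+n)/2)
t=tool(f)-tool(n);print('angle in tool deg',np.degrees(np.arctan2(t[1],t[0])))
for a,b in(((168,255),(458,255)),((72,255),(552,255))):
    l,r=g(*a),g(*b);print('width',np.linalg.norm(r-l),tool((l+r)/2))
h=lambda x,y,z:tool(atz(((x+.5)*.7-.5,(y+.5)*.7-.5),z,c))
zc=s['tool_pos'][2]
print('flange L,R,top',h(308,362,zc),h(490,362,zc),h(399,286,zc), 'lug tip',h(399,281,zc-22.3),'bar end',h(398,333,zc+33.7))
print('slot wid',np.linalg.norm(g(275,58)-g(360,58)),np.linalg.norm(g(268,452)-g(348,455)))
E
```

```text
slots [143.05  -0.55  80.41] [78.05 -2.25 80.4 ] 65.02454067825052 [110.55  -1.4   80.4 ] [553.76415123 186.56451495 100.        ]
angle in tool deg 1.4981634718448549
width 50.48958421268104 [111.64  -1.33  80.4 ]
width 83.660641892578 [111.76  -1.51  80.4 ]
flange L,R,top [  3.82 -35.52   0.  ] [ 3.84 34.63 -0.  ] [34.04 -0.46  0.  ] lug tip [30.42 -0.44 22.3 ] bar end [ 28.07  -0.77 -33.7 ]
slot wid 14.349223601076973 14.411974477244087
```

Call:
send_rows(
  deltas=[
    [[0.3,0,0,0,0,0.01],[1.2,0,0,0,0,0.026],[2.6,0,0,0,0,0.026],[4.2,-0.03,0,0,0,0.026],[5.9,-0.05,0,0,0,0.026],[7.6,-0.07,0,0,0,0.026],[9.1,-0.08,0,0,0,0.026],[10.3,-0.09,0,0,0,0.026],[11,-0.09,0,0,0,0.026],[11.2,-0.09,0,0,0,0.026]],
  ],
)

```text
time_s: 9.67
tool_pos: [557.1, 187.0, 180.2]
tool_rot: [-0.0, 0.992, 0.127, 0.0]
wrist_force: [0.3, 0.8, -2.8]
gripper_width: 13.9
gripper_force: 40.0
```

Call:
send_rows(
  deltas=[
    [[0,0,0,0,0,0],[0,0,0.3,0,0,0],[0,0,0.9,0,0,0],[0,0,1.6,0,0,0],[0,0,2.3,0,0,0],[0,0,3,0,0,0],[0,0,3.4,0,0,0],[0,0,3.6,0,0,0],[0,0,3.6,0,0,0],[0,0,3.6,0,0,0]],
  ],
)

```text
time_s: 10.5
tool_pos: [555.3, 186.5, 144.4]
tool_rot: [-0.0, 0.992, 0.127, -0.0]
wrist_force: [-0.1, 0.6, -1.8]
gripper_width: 14.1
gripper_force: 40.0
```

```bash
python3 - <<'E'
from h import *
s=ctrl.state();q=s['tool_rot'];M=R.from_quat([q[1],q[2],q[3],q[0]]).as_matrix()
print(s['tool_pos'],(M.T@(np.array([553.76,186.56,100])-s['tool_pos'])),np.degrees(np.arctan2(M[1,0],M[0,0])),s['wrist_force'],s['torque'])
b=ctrl.read_camera('side')[:,:,::-1];a=ctrl.read_camera('scene')[:,:,::-1]
cv2.imwrite('pics/g.png',np.hstack([cv2.resize(a[190:270,288:368],(400,400),interpolation=cv2.INTER_CUBIC),cv2.resize(b[140:220,200:280],(400,400),interpolation=cv2.INTER_CUBIC)]))
E
```

```text
[555.3407838  186.52642496 144.35164315] [-1.51925011 -0.42694029 44.35175144] 14.59930640470509 [-0.06271847  0.61878551 -1.78617596] [0.04370532 0.03731815 0.01248992]
```

Call:
send_rows(
  deltas=[
    [[0,0,0.1,0,0,0],[0,0,0.25,0,0,0],[0,0,0.4,0,0,0],[0,0,0.5,0,0,0],[0,0,0.6,0,0,0],[0,0,0.7,0,0,0],[0,0,0.8,0,0,0],[0,0,0.9,0,0,0],[0,0,1,0,0,0],[0,0,1,0,0,0]],
  ],
)

```text
time_s: 11.43
tool_pos: [555.1, 186.5, 134.2]
tool_rot: [-0.0, 0.992, 0.127, -0.0]
wrist_force: [0.0, -0.2, -2.1]
gripper_width: 13.8
gripper_force: 40.0
```

The boss is in the bore without contact (cap height ≈94). Feeling for the slots next.

Call:
send_rows(
  deltas=[
    [[0,0,0.1,0,0,0],[0,0,0.2,0,0,0],[0,0,0.3,0,0,0],[0,0,0.4,0,0,0],[0,0,0.5,0,0,0],[0,0,0.55,0,0,0],[0,0,0.6,0,0,0],[0,0,0.65,0,0,0],[0,0,0.7,0,0,0],[0,0,0.7,0,0,0]],
  ],
)

```text
time_s: 12.27
tool_pos: [555.2, 186.5, 127.3]
tool_rot: [-0.0, 0.992, 0.127, -0.0]
wrist_force: [0.1, -0.3, -2.4]
gripper_width: 13.6
gripper_force: 40.0
```

Call:
send_rows(
  deltas=[
    [[0,0,0.05,0,0,0],[0,0,0.1,0,0,0],[0,0,0.15,0,0,0],[0,0,0.2,0,0,0],[0,0,0.25,0,0,0],[0,0,0.3,0,0,0],[0,0,0.35,0,0,0],[0,0,0.4,0,0,0],[0,0,0.4,0,0,0],[0,0,0.4,0,0,0]],
  ],
)

```text
time_s: 13.1
tool_pos: [555.3, 186.5, 123.4]
tool_rot: [-0.0, 0.992, 0.127, -0.0]
wrist_force: [0.6, -0.1, -2.7]
gripper_width: 13.4
gripper_force: 40.0
```

Call:
send_rows(
  deltas=[
    [[0,0,0.1,0,0,0],[0,0,0.2,0,0,0],[0,0,0.3,0,0,0],[0,0,0.4,0,0,0],[0,0,0.5,0,0,0],[0,0,0.6,0,0,0],[0,0,0.65,0,0,0],[0,0,0.7,0,0,0],[0,0,0.7,0,0,0],[0,0,0.7,0,0,0]],
  ],
)

```text
time_s: 13.93
tool_pos: [555.5, 186.6, 117.1]
tool_rot: [-0.0, 0.992, 0.127, 0.0]
wrist_force: [-1.3, -0.5, 6.8]
gripper_width: 13.8
gripper_force: 40.0
```

The spring force matches (about 9 N at height 76.8). Pushing on to about 70.

Call:
send_rows(
  deltas=[
    [[0,0,0.1,0,0,0],[0,0,0.2,0,0,0],[0,0,0.3,0,0,0],[0,0,0.4,0,0,0],[0,0,0.5,0,0,0],[0,0,0.6,0,0,0],[0,0,0.65,0,0,0],[0,0,0.7,0,0,0],[0,0,0.7,0,0,0],[0,0,0.7,0,0,0]],
  ],
)

```text
time_s: 14.77
tool_pos: [555.6, 186.6, 110.7]
tool_rot: [-0.0, 0.992, 0.127, 0.001]
wrist_force: [-3.2, -1.0, 11.6]
gripper_width: 13.6
gripper_force: 40.0
```

Call:
send_rows(
  deltas=[
    [[0,0,0.05,0,0,0],[0,0,0.09,0,0,0],[0,0,0.09,0,0,0],[0,0,0.09,0,0,0.03],[0,0.01,0.09,0,0,0.08],[0,0.02,0.09,0,0,0.14],[-0.01,0.03,0.09,0,0,0.2],[-0.01,0.03,0.09,0,0,0.26],[-0.01,0.04,0.09,0,0,0.3],[-0.01,0.04,0.09,0,0,0.3]],
  ],
)

```text
time_s: 15.6
tool_pos: [557.2, 186.5, 110.4]
tool_rot: [-0.0, 1.0, -0.024, 0.002]
wrist_force: [-1.7, -1.3, 12.0]
gripper_width: 13.8
gripper_force: 40.0
```

```bash
cat > st.py <<'E'
from h import *
s=ctrl.state();q=s['tool_rot'];M=R.from_quat([q[1],q[2],q[3],q[0]]).as_matrix()
print(s['tool_pos'].round(2),'h',round(s['tool_pos'][2]-40.3,2),'yaw',np.degrees(np.arctan2(M[1,0],M[0,0])).round(2),'tilt',M[:2,2].round(4),'Ftool',(M.T@s['wrist_force']).round(2),'Tq',s['torque'].round(3),s['gripper_width'].round(2),'q6',s['qpos'][5].round(2),s['time_s'])
E
python3 st.py
```

```text
Traceback (most recent call last):
  File "st.py", line 3, in <module>
    print(s['tool_pos'].round(2),'h',round(s['tool_pos'][2]-40.3,2),'yaw',np.degrees(np.arctan2(M[1,0],M[0,0])).round(2),'tilt',M[:2,2].round(4),'Ftool',(M.T@s['wrist_force']).round(2),'Tq',s['torque'].round(3),s['gripper_width'].round(2),'q6',s['qpos'][5].round(2),s['time_s'])
                                                                                                                                                                                                                   ^^^^^^^^^^^^^^^^^^^^^^^^
AttributeError: 'float' object has no attribute 'round'
```

```bash
sed -i "s/s\['gripper_width'\].round(2)/s['gripper_width']/" st.py; python3 st.py
```

```text
[557.2  186.48 110.41] h 70.11 yaw -2.71 tilt [0.0041 0.0009] Ftool [ -1.55   1.33 -11.99] Tq [-0.031  0.316 -0.028] 13.782769269140596 q6 1.82 15.6
```

Call:
send_rows(
  deltas=[
    [[0,0.01,0.02,0,0,0.05],[-0.01,0.02,0.03,0,0,0.1],[-0.01,0.03,0.03,0,0,0.16],[-0.02,0.03,0.03,0,0,0.22],[-0.02,0.04,0.03,0,0,0.28],[-0.02,0.04,0.03,0,0,0.34],[-0.03,0.05,0.03,0,0,0.38],[-0.03,0.05,0.03,0,0,0.4],[-0.03,0.05,0.03,0,0,0.4],[-0.03,0.05,0.03,0,0,0.4]],
  ],
)

```text
time_s: 16.43
tool_pos: [557.2, 185.9, 110.2]
tool_rot: [-0.001, 0.975, -0.221, 0.002]
wrist_force: [-0.4, -0.7, 12.3]
gripper_width: 13.8
gripper_force: 40.0
```

```bash
python3 st.py
```

```text
[557.2  185.89 110.23] h 69.93 yaw -25.51 tilt [0.0047 0.0007] Ftool [ -0.02   0.81 -12.35] Tq [-0.093  0.224  0.003] 13.760010851394231 q6 2.22 16.4333
```

Call:
send_rows(
  deltas=[
    [[0,0,0,0,0,0.03],[-0.01,0,0,0,0,0.06],[-0.01,0.01,0,0,0,0.09],[-0.01,0.01,0,0,0,0.12],[-0.01,0.01,0,0,0,0.14],[-0.01,0.01,0,0,0,0.16],[-0.01,0.01,0,0,0,0.17],[-0.01,0.01,0,0,0,0.18],[-0.01,0.01,0,0,0,0.18],[-0.01,0.01,0,0,0,0.18]],
  ],
)

```text
time_s: 17.27
tool_pos: [557.0, 185.8, 110.2]
tool_rot: [-0.001, 0.952, -0.307, 0.002]
wrist_force: [-0.2, -0.7, 11.5]
gripper_width: 13.9
gripper_force: 40.0
```

```bash
python3 st.py
```

```text
[557.03 185.77 110.19] h 69.89 yaw -35.81 tilt [0.0046 0.0006] Ftool [  0.32   0.62 -11.55] Tq [-0.166  0.181  0.052] 13.853281634715835 q6 2.4 17.2667
```

Call:
send_rows(
  deltas=[
    [[0,0,0,0,0,0.005],[0,0,0,0,0,0.01],[0,0,0,0,0,0.015],[0,0,0,0,0,0.02],[0,0,0,0,0,0.025],[0,0,0,0,0,0.03],[0,0,0,0,0,0.035],[0,0,0,0,0,0.04],[0,0,0,0,0,0.04],[0,0,0,0,0,0.04]],
  ],
)

```text
time_s: 18.1
tool_pos: [556.7, 185.4, 110.2]
tool_rot: [-0.001, 0.945, -0.326, 0.002]
wrist_force: [-2.0, -2.5, 13.2]
gripper_width: 13.7
gripper_force: 40.0
```

```bash
python3 st.py
```

```text
[556.66 185.43 110.19] h 69.89 yaw -38.07 tilt [ 0.004  -0.0001] Ftool [ -0.03   3.14 -13.21] Tq [-0.331  0.354  0.234] 13.650333132355927 q6 2.44 18.1
```

Call:
send_rows(
  deltas=[
    [[0,0,0,0,0,0.003],[0,0,0,0,0,0.006],[0,0,0,0,0,0.009],[0,0,0,0,0,0.012],[0,0,0,0,0,0.012],[0,0,0,0,0,0.012],[0,0,0,0,0,0.012],[0,0,0,0,0,0.012],[0,0,0,0,0,0.012],[0,0,0,0,0,0.012]],
  ],
)

```text
time_s: 18.93
tool_pos: [556.4, 185.2, 110.1]
tool_rot: [-0.0, 0.943, -0.332, 0.002]
wrist_force: [-2.5, -2.6, 14.1]
gripper_width: 13.9
gripper_force: 40.0
```

```bash
python3 st.py
```

```text
[556.43 185.22 110.14] h 69.84 yaw -38.75 tilt [ 0.0035 -0.0005] Ftool [ -0.27   3.55 -14.14] Tq [-0.383  0.435  0.214] 13.8542411005835 q6 2.45 18.9333
```

At the stop: turned 53°, with the reaction torque up. Easing back 1° and letting the cap rise.

Call:
send_rows(
  deltas=[
    [[0.01,0,0,0,0,-0.01],[0.01,-0.01,0,0,0,-0.02],[0.01,-0.01,-0.05,0,0,-0.02],[0.01,-0.01,-0.1,0,0,-0.02],[0.01,-0.01,-0.17,0,0,-0.02],[0.01,-0.01,-0.24,0,0,-0.02],[0.01,-0.01,-0.31,0,0,-0.02],[0.01,-0.01,-0.38,0,0,-0.02],[0.01,-0.01,-0.4,0,0,-0.02],[0.01,-0.01,-0.4,0,0,-0.02]],
  ],
)

```text
time_s: 19.77
tool_pos: [556.5, 185.4, 113.7]
tool_rot: [-0.0, 0.947, -0.323, 0.002]
wrist_force: [-0.9, -2.8, 9.4]
gripper_width: 13.5
gripper_force: 40.0
```

```bash
python3 st.py
```

```text
[556.48 185.37 113.69] h 73.39 yaw -37.65 tilt [ 0.0032 -0.0001] Ftool [ 0.99  2.76 -9.37] Tq [-0.351  0.249 -0.022] 13.51277086045583 q6 2.43 19.7667
```

Call:
send_rows(
  deltas=[
    [[0,0,-0.04,0,0,0],[0,0,-0.08,0,0,0],[0,0,-0.12,0,0,0],[0,0,-0.16,0,0,0],[0,0,-0.19,0,0,0],[0,0,-0.2,0,0,0],[0,0,-0.2,0,0,0],[0,0,-0.2,0,0,0],[0,0,-0.2,0,0,0],[0,0,-0.2,0,0,0]],
  ],
)

```text
time_s: 20.6
tool_pos: [556.5, 185.4, 115.5]
tool_rot: [-0.0, 0.947, -0.323, 0.001]
wrist_force: [-0.7, -2.3, 8.6]
gripper_width: 13.5
gripper_force: 40.0
```

```bash
python3 st.py
```

```text
[556.46 185.38 115.45] h 75.15 yaw -37.65 tilt [ 0.0031 -0.0001] Ftool [ 0.81  2.23 -8.61] Tq [-0.28   0.155 -0.013] 13.499778474104048 q6 2.43 20.6
```

Call:
send_rows(
  deltas=[
    [[0,0,-0.02,0,0,0],[0,0,-0.04,0,0,0],[0,0,-0.06,0,0,0],[0,0,-0.08,0,0,0],[0,0,-0.08,0,0,0],[0,0,-0.08,0,0,0],[0,0,-0.08,0,0,0],[0,0,-0.08,0,0,0],[0,0,-0.08,0,0,0],[0,0,-0.08,0,0,0]],
  ],
)

```text
time_s: 21.43
tool_pos: [556.5, 185.4, 116.2]
tool_rot: [-0.0, 0.947, -0.323, 0.001]
wrist_force: [-0.4, -2.0, 7.5]
gripper_width: 13.9
gripper_force: 40.0
```

```bash
python3 st.py
```

```text
[556.46 185.37 116.18] h 75.88 yaw -37.65 tilt [ 0.0031 -0.0001] Ftool [ 0.94  1.83 -7.52] Tq [-0.335  0.059 -0.056] 13.900334525882586 q6 2.43 21.4333
```

Call:
send_rows(
  deltas=[
    [[0,0,-0.02,0,0,0],[0,0,-0.04,0,0,0],[0,0,-0.06,0,0,0],[0,0,-0.06,0,0,0],[0,0,-0.06,0,0,0],[0,0,-0.06,0,0,0],[0,0,-0.06,0,0,0],[0,0,-0.06,0,0,0],[0,0,-0.06,0,0,0],[0,0,-0.06,0,0,0]],
  ],
)

```text
time_s: 22.27
tool_pos: [556.4, 185.4, 116.2]
tool_rot: [-0.0, 0.947, -0.323, 0.001]
wrist_force: [2.0, -2.3, 6.0]
gripper_width: 13.6
gripper_force: 40.0
```

```bash
python3 st.py
```

```text
[556.38 185.43 116.2 ] h 75.9 yaw -37.65 tilt [ 0.0026 -0.0001] Ftool [ 3.04  0.56 -5.95] Tq [-0.464 -0.431  0.015] 13.563098019605398 q6 2.43 22.2667
```

The cap stopped against the notch roof at height 75.9. Releasing and backing away upward.

Call:
send_rows(
  deltas=[
    [[0,0,0,0,0,0],[0,0,0,0,0,0],[0,0,0,0,0,0],[0,0,0,0,0,0],[0,0,0,0,0,0],[0,0,0,0,0,0],[0,0,0,0,0,0],[0,0,0,0,0,0],[0,0,0,0,0,0],[0,0,0,0,0,0]],
  ],
  jaw=4.5,
)

```text
time_s: 23.1
tool_pos: [555.0, 185.6, 115.6]
tool_rot: [-0.0, 0.946, -0.323, -0.0]
wrist_force: [-0.2, 0.2, 1.2]
gripper_width: 44.6
gripper_force: 0.0
```

Call:
send_rows(
  deltas=[
    [[0,0,-0.3,0,0,0],[0,0,-1,0,0,0],[0,0,-2,0,0,0],[0,0,-3.5,0,0,0],[0,0,-5,0,0,0],[0,0,-7,0,0,0],[0,0,-9,0,0,0],[0,0,-10.5,0,0,0],[0,0,-11.5,0,0,0],[0,0,-12,0,0,0]],
  ],
)

```text
time_s: 23.93
tool_pos: [555.9, 185.8, 238.1]
tool_rot: [-0.001, 0.946, -0.323, 0.001]
wrist_force: [-0.5, -0.2, 0.1]
gripper_width: 44.9
gripper_force: 0.0
```

```bash
python3 - <<'E'
from h import *
B=T('side');A=T('scene');b=ctrl.read_camera('side')[:,:,::-1].copy();a=ctrl.read_camera('scene')[:,:,::-1].copy()
y=np.radians(-37.6)
pts=[[554.5+u*np.cos(y)-v*np.sin(y),186.4+u*np.sin(y)+v*np.cos(y),150] for u in(-30,30) for v in(-7,7)]
def cr(i,u,v,c):
    o=cv2.resize(i[v:v+100,u:u+100],(400,400),interpolation=cv2.INTER_CUBIC)
    for p in proj(pts,c): cv2.circle(o,(int((p[0]-u+.5)*4),int((p[1]-v+.5)*4)),2,(0,0,255),-1)
    return o
cv2.imwrite('pics/z.png',np.hstack([cr(a,280,180,A),cr(b,190,130,B)]))
E
python3 st.py
```

```text
[555.5  185.71 236.72] h 196.42 yaw -37.66 tilt [0.0019 0.0005] Ftool [-0.51  0.68  0.21] Tq [0.086 0.009 0.004] 44.724489469176596 q6 2.43 24.0333
```

View pics/z.png

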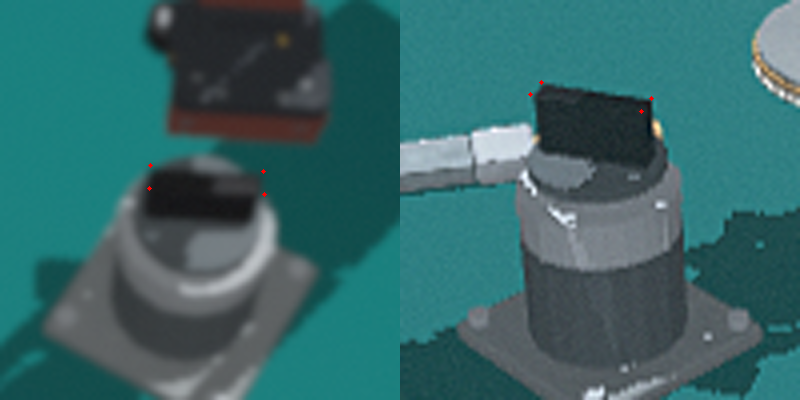

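The cap sits level in the collar, with its bar at the expected angle and height; the gripper is clear of it. Handing in.

```bash
python3 -c "
from plant import ctrl
print(ctrl.sign_off())"
```

```text
the job is handed in; nothing more can be done
None
```

The cap is locked in the mould: turned about 53° to the stop, risen to cap height 75.9 mm against the notch roof, and released, with the job handed in at about 24 s and no verdict shown.

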